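# Eject a charged battery pack from its dock with the treadle and put it out in the tray

### The arm

A 6-joint arm with a two-finger parallel gripper is mounted at the origin on a cart in front of the work surface, level with it; the furniture and walls round the work are solid. World frame = base frame: x ahead of the robot, y to its left, z up, the work surface at z = 0. Lengths are in mm, angles in rad, forces in N, time in s.
With the tool pointing down it reaches from about 400 to 925 mm from the base axis. Payload 12.5 kg.
Tool frame: the origin (TCP) lies between the finger pads; the fingertips stand 19 mm ahead of it and the grasp point (between the pads) is the TCP (env.nose_length is the distance from the TCP to the fingertips, in mm); z points along the fingers, y is the line along which they close (so a half turn about z gives the same grasp; the last joint's range is limited). The gripper opens to 95 mm and grips with 3 to 60 N. Pads are 20 mm wide; open, the fingers measure 119 mm over their backs; the gripper's body (75 mm by 180 mm) begins 59 mm behind the grasp point.
Start: joints at [1.102, 0.491, 1.559, -0, 1.092, -0.106], TCP at [221.793, 584.342, 200.561] pointing down, gripper open.
Joint ranges: [-3.1, 3.1], [-0.84, 2.19], [0.05, 2.79], [-1.13, 4.28], [0.06, 2.93], [-2.69, 2.69]. Speed limits (rad/s): [2.22, 2.22, 2.79, 3.14, 3.14, 3.14].

### API

Orientations are given as [roll, pitch, yaw] about the fixed x, y, z axes, in that order (R = Rz(yaw) Ry(pitch) Rx(roll)).
In Python, from cell import env gives the robot as it stands. The module is installed in compiled form; this text tells all that it offers.
- The arm moves only by the tool drive_tool, never from a script. Its argument "rows" is a list that holds one entry, the list of rows, each a list of 7 numbers: the shift along the tool's x, y, z scaled (see below), then the turn, a rotation vector about the tool's x, y, z scaled (see below), then the opening, from 0 (shut) to 1 (fully open). In form: [[[tx, ty, tz, ax, ay, az, jaw], ...]]. A call has 1 to 5 rows; each row shifts and turns the commanded pose from where the row before left it, along the tool's axes as they then stand; what a row does not reach is not made up. The controller multiplies each number of a shift by 250 mm and each number of a turn by 180 degrees. A row lasts 1/8 s, in which the tool goes at most 62.5 mm and 10.7 degrees, less where a joint would pass 70% of its speed; a pose out of reach is approached as far as the arm can. A call with a number of a shift or a turn outside -1 to 1 is refused whole. A call with a gripper value outside its range is refused whole. The fingers move at their own pace and stop on an object; the grip force is fixed at half the most. Time passes only in rows, so rows that do not move let the fingers close. It gives the time, the measured TCP pose, the force, the opening and the grip force at its end, in the units of the state.
- env.state(): the state, without advancing time (a new reading comes with each control period).
- env.read_camera(name): name is "scene" or "top" or "wrist"; returns a dict with "color" (384x512x3 uint8, blue, green, red), "camera_matrix" (3x3 intrinsics, pixels), "k1" (the pictures are not rectified: a ray, as slopes to the right and down, at radius r is drawn at 1 + k1 r^2 times it, then the intrinsics apply), "pose" (4x4, takes a point from camera to world coordinates). Camera axes: x right, y up, looking along -z (the intrinsics and any distortion apply to the point x, -y, -z); pixel columns grow to the right and rows downward; lengths in mm; the calibration is good to about 2 mm. A picture is of the moment at which its call begins. There is no depth.
- env.job_done(): hands the job in; it is judged then, once.
Trained networks look in a picture, given as the dict that the camera call returned (one of the last four; its "shot" number tells which), for a name from the list of things; names that differ only in an ending like _2 or _b are one class to them, and where a whole thing is asked for, a point or a joint stands for the part that bears it (a point fixed in the world has none). Each returns a list of dicts, best first, with "score" (0 to 1); they miss things now and then, are a little off and sometimes report something else, mostly with a low value. They report only what shows in the picture. A call takes as long as a camera call. They do not tell look-alikes from the thing itself.
- env.search_frame(name, picture): "at" ([x, y, z] in mm, in the coordinates of the camera as it stood for that picture, good to about 4 mm: the middle of the surface that is visible of it).
- env.place_of(name, picture): "at" ([x, y, z] in mm, in the coordinates of the camera as it stood for that picture, good to about 4 mm: a listed point, or the origin of a listed thing).
The state is a dict: "t": time; "joints": joint angles; "qvel": joint speeds; "tau": joint torques, N m; "eef_pos": TCP position; "tcp_rot": TCP orientation; "ft_force": force on the tool from outside, world axes, zero at the start; "moment": the same for the moment, N m; "opening": opening from 0.0 (shut) to 1.0 (fully open); "grip_force": force on a finger pad.
Only numpy, scipy, OpenCV 4.12 (cv2) and the standard library are available. Lean on these libraries where they do the work, as an engineer would, in place of code of your own. Each camera call takes 0.05 s, during which the arm holds its last target. There are 200 camera calls.

### The job

The battery pack in the loaded charging dock is charged. Press that dock's treadle all the way down to its stop so that the pack is lifted onto its catches, and let the treadle come fully back up; then pull the pack straight up out of the dock and stand it upright in the steel tray with the pack that is already there. Do not drop or tip the pack, and leave everything else standing where it is.

Things in the scene. Friction and masses are not known exactly. Their poses are not given: they have to be found in the camera images.
- dock: Loaded charging dock, fixed: white case 63 x 103 mm, 113 mm high, on a grey base plate reaching 145 mm forward under its treadle. Origin: on the worktop under the middle of the well; +x to the dock's back, -x to the treadle, z up. Two sprung balls in the well's ends catch the pack. The case's front face is at x = -29.5 mm, its back at +33.5 mm.
- dock_mouth (a point): Middle of the open top of the loaded dock's well, 113 mm above the dock's origin. The well guides the pack with 1.5 mm play all round. Seated, the pack's top is level with the mouth (nothing to grip; its foot is 22 mm above the dock's origin). Raised on the catches it shows about 29 mm above the mouth (foot about 52 mm above the origin).
- treadle (a joint): Hinge of the loaded dock's treadle, rad: 0 = up at rest (spring), 0.609 = down on its stop. Its rear arm lifts the pack 30 mm over the full travel; the pack meets its catch at about 0.4 rad and stays raised only if the treadle goes nearly to the stop, else it sinks back. Push at mid pad: about 4 N at first, rising to 8 to 13 N before the stop.
- treadle_pad (a point): Middle of the upper face of that treadle's pad, a flat rubber-faced plate 46 mm (fore-aft) x 62 mm (across); it moves with the treadle. In the dock's frame: at rest x = -107 mm, z = 73 mm, front edge up by 31 degrees; at the stop x = -120 mm, z = 33 mm, within 4 degrees of level. It stays 6 mm above an arm 70 mm long from the hinge. Nothing stands above it.
- treadle_hinge (a point): Middle of the treadle's hinge axis, fixed in the dock: 50 mm in front (-x) of the dock's origin and 31.5 mm high; the axis is parallel to the dock's y.
- pack: The pack to move: black block with grey cap, 40 (x) x 72 (y; 77 over the small catch ribs near its foot) x 90 mm high, 0.2 to 0.37 kg. Origin: centre of its underside, z up; in the dock its axes are the dock's. Grip across the 40 mm at the cap, from above. Pulling it off the raised catches: 8 to 15 N upward, then it slides free; its foot clears the mouth 61 mm above the raised place.
- empty_dock: A second, identical charging dock with an empty well, fixed beside the loaded one (on either side of it). Origin and axes as for the loaded dock. Not to be used.
- tray: Shallow stainless tray, fixed, 128 x 218 mm (y) outside, rim 24 mm high, walls 3 mm. Origin: on the worktop under its middle; floor 3 mm thick. Its +y half is free; a pack stands steadily there, any way round. Tall equipment stands close behind it: let the fingers close along the tray's y. From the docks, carry the pack past the centrifuge on its robot side (its front is at world x = 0.57).
- spare_pack: An identical pack that already stands upright in the tray, about 65 mm to the -y side of the tray's origin. Origin and axes as for the other pack.
- reagent: Loose white plastic bottle with a screw cap, 58 mm across and 106 mm high, behind the docks. Origin: centre of its underside.
- sample_cup: Loose screw-lid sample cup, 52 mm across and 68 mm high, left of the docks. Origin: centre of its underside.
- gel_bottle: Loose pump bottle, 46 x 74 mm and 179 mm high, at the far left. Origin: centre of its underside.
- slip_box: Loose small carton, 31 x 62 mm and 63 mm high, right of the tray. Origin: centre of its underside.
- label_roll: Loose roll of labels standing on its flat end, 68 mm across and 40 mm high, right of the tray. Origin: centre of its underside.
Things that resemble listed ones, but are neither listed nor needed, are in the scene too. Leave any pink look-alike of the pack alone.

How it is judged (in metres and radians):
On the way, in this order (a step that is already met when the one before it is completed fails the run):
1. the loaded dock's treadle is pressed down to its stop, lifting the pack (value of joint treadle above 0.58 rad and z of pack in the frame of dock above 0.047 m), for 0.2 s.
2. the treadle is back up and the pack stays raised on its catches in the dock, not held (value of joint treadle below 0.06 rad and z of pack in the frame of dock between 0.046 and 0.058 m and contact force between the fingers and pack below 0.1 N), for 0.1 s.
3. the pack is pulled up out of the dock (z of pack in the frame of dock above 0.115 m), for 0.1 s.
At the end, for the whole second after the job is handed in: The pack stands upright (within about 3 degrees), at rest and released, on the floor of the tray, inside its rim; the other pack still stands in the tray; the dock's treadle is back up (x of pack in the frame of tray between -0.055 and 0.055 m and y of pack in the frame of tray between -0.1 and 0.1 m and z of pack in the frame of tray between -0.001 and 0.007 m and angle between each of pack, spare_pack's own z axis and vertical below 0.06 rad and linear speed of pack below 0.02 m/s and value of joint treadle below 0.06 rad and z of spare_pack in the frame of tray below 0.007 m); the robot touches nothing.
It fails at once if the pack is dropped (moves faster than 0.7 m/s with no finger on it) (linear speed of pack above 0.7 m/s and contact force between the fingers and pack below 0.1 N).
It fails at once if the pack is tipped by more than 40 degrees (angle between pack's own z axis and vertical above 0.7 rad).
It fails at once if the other pack is shifted by more than 25 mm or tipped (distance of spare_pack from where it was at the start of the episode above 0.025 m or angle between spare_pack's own z axis and vertical above 0.4 rad).
It fails at once if a bottle, cup, carton or roll is shifted by more than 30 mm or knocked over (distance of any of reagent, sample_cup, gel_bottle, slip_box, label_roll from where it was at the start of the episode above 0.03 m or angle between any of reagent, sample_cup, gel_bottle, slip_box's own z axis and vertical above 0.5 rad).
It also fails if it takes over 58 s, if anything falls off the work surface, if the arm or the gripper's body presses on something with over 40 N, if the wrist force passes 120 N, or if a joint passes its speed limit or range.

## Working session

There is one attempt and no reset: what is moved stays moved. The work goes in short steps, Python scripts to look and compute and a tool call to move; the robot and the scene stay as the last step left them, time stands still between calls to the robot, and variables do not carry over. Pictures are saved under pics/ and viewed, at most 14 in all, crops included, and the job is handed in when it is done.

Besides the shell and the picture viewer there is one more tool, called after "Call:" as name(argument=value, ...) on one line, values as JSON. drive_tool: Moves the arm, as the interface text tells. Its arguments: {"type":"object","properties":{"rows":{"type":"array","items":{"type":"array","items":{"type":"array","items":{"type":"number","minimum":-1,"maximum":1}}}}},"required":["rows"]}

```bash
mkdir -p pics; cat > h.py <<'E'
from cell import env
import numpy as np, cv2
from scipy.spatial.transform import Rotation as R
def w(pic,p):
    return (pic["pose"]@np.r_[p,1])[:3]
def px(pic,P):
    c=np.linalg.inv(pic["pose"])@np.r_[P,1]
    s=np.array([c[0],-c[1]])/-c[2]; s=s*(1+pic["k1"]*(s@s))
    K=pic["camera_matrix"]; return (K@np.r_[s,1])[:2]
def ray(pic,u,v):
    K=pic["camera_matrix"]; d=(np.linalg.inv(K)@[u,v,1])[:2]; s=d.copy()
    for _ in range(20): s=d/(1+pic["k1"]*(s@s))
    return pic["pose"][:3,3], pic["pose"][:3,:3]@np.array([s[0],-s[1],-1])
def atz(pic,u,v,z):
    o,d=ray(pic,u,v); return o+d*(z-o[2])/d[2]
E
python3 - <<'E'
from h import *
for cam in("scene","top"):
    p=env.read_camera(cam); cv2.imwrite(f"pics/{cam}0.png",p["color"])
    print(cam,p["pose"][:3,3].round())
    for n in("dock","dock_mouth","treadle_pad","treadle_hinge","pack","spare_pack","empty_dock","tray","reagent","sample_cup","gel_bottle","slip_box","label_roll"):
        print(n,[(round(r["score"],2),w(p,r["at"]).round().tolist(),px(p,w(p,r["at"])).round().tolist()) for r in env.place_of(n,p)[:4]])
print(env.state())
E
```

```text
scene [-1267.   250.  1425.]
dock []
dock_mouth []
treadle_pad []
treadle_hinge []
pack []
spare_pack [(0.55, [489.0, -297.0, 4.0], [328.0, 208.0])]
empty_dock [(0.88, [572.0, 383.0, 3.0], [181.0, 204.0])]
tray [(0.8, [480.0, -229.0, 4.0], [314.0, 210.0])]
reagent [(0.59, [571.0, 382.0, 4.0], [181.0, 204.0])]
sample_cup [(0.72, [448.0, 532.0, 2.0], [147.0, 223.0]), (0.6, [483.0, -227.0, 2.0], [314.0, 210.0])]
gel_bottle [(0.75, [447.0, 533.0, 2.0], [147.0, 223.0]), (0.6, [551.0, 559.0, -0.0], [143.0, 209.0])]
slip_box [(0.76, [434.0, -495.0, 1.0], [372.0, 214.0])]
label_roll [(0.55, [442.0, -409.0, 1.0], [354.0, 214.0]), (0.18, [552.0, 557.0, -2.0], [143.0, 210.0])]
top [ 389.    4. 1438.]
dock [(0.69, [537.0, 228.0, -6.0], [197.0, 203.0])]
dock_mouth [(0.83, [542.0, 230.0, 112.0], [191.0, 198.0]), (0.49, [481.0, -232.0, 3.0], [319.0, 215.0])]
treadle_pad [(0.65, [443.0, 183.0, 74.0], [206.0, 227.0])]
treadle_hinge [(0.92, [495.0, 204.0, 34.0], [202.0, 213.0])]
pack [(0.58, [542.0, 228.0, 19.0], [196.0, 201.0]), (0.51, [455.0, -9.0, -1.0], [260.0, 223.0])]
spare_pack [(0.57, [484.0, 
[... 435 characters left out ...]
1.0, -411.0, -2.0], [366.0, 225.0])]
{'t': 1.4, 'joints': array([ 1.10241493e+00,  4.90899496e-01,  1.55889406e+00, -4.34236779e-05,
        1.09172514e+00, -1.05586561e-01]), 'qvel': array([ 0.00030622, -0.00058071, -0.00042663,  0.00034305, -0.00126388,
        0.00125076]), 'tau': array([ 5.00757378e-04, -6.12468266e+01, -2.58429605e+01,  6.93691964e-02,
        4.45609319e-02, -4.86390456e-05]), 'eef_pos': array([221.79269922, 584.33707004, 200.5633053 ]), 'tcp_rot': array([3.14152317e+00, 4.61162262e-05, 2.77881784e+00]), 'ft_force': array([ 0.00072325,  0.06191431, -0.62115287]), 'moment': array([-0.03654604, -0.00188146, -0.01639644]), 'grip_force': 0.0, 'opening': 0.9987013579672784}
```

```bash
python3 - <<'E'
import cv2
a=cv2.imread("pics/top0.png")
cv2.imwrite("pics/topc.png",cv2.resize(a[130:280,90:410],(800,375),interpolation=cv2.INTER_CUBIC))
a=cv2.imread("pics/scene0.png")
cv2.imwrite("pics/scenec.png",cv2.resize(a[120:300,100:420],(800,450),interpolation=cv2.INTER_CUBIC))
E
```

```text
(no output)
```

View pics/topc.png

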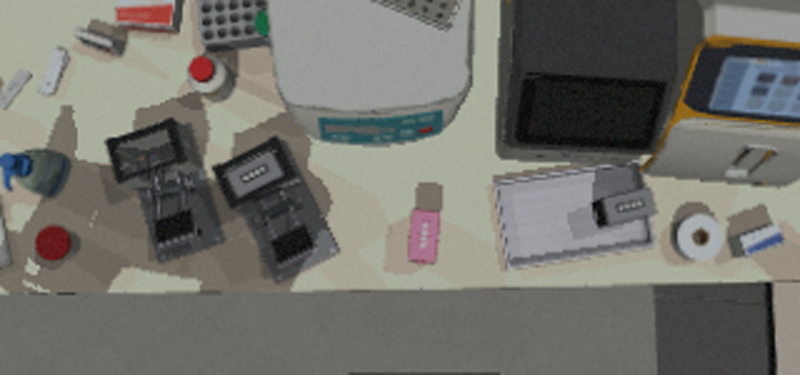

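View pics/scenec.png

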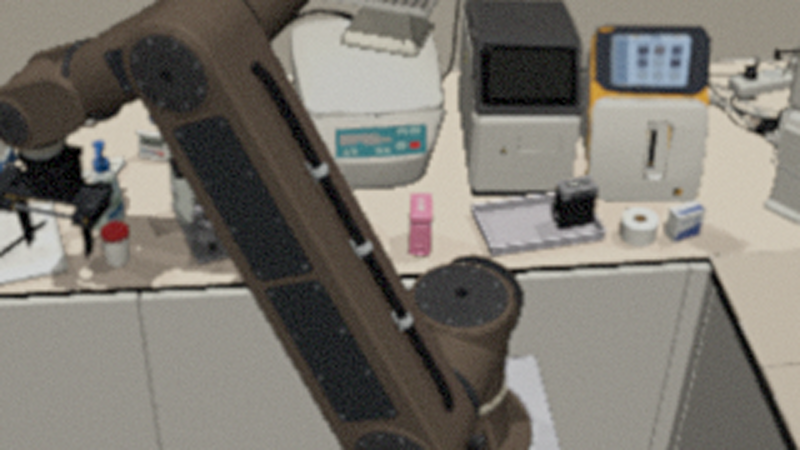

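The top view (crop px) shows these things that could be taken for the target:
- **Loaded dock:** grey cap in the well at (252,172).
- **Empty dock:** dark well at (150,150).
- **Pink look-alike:** (425,235).
- **Spare pack:** in the tray at (622,207).

The target is the pack in the dock at (252,172). I'll confirm it with a close wrist view.

```bash
cat >> h.py <<'E'
def cur():
    s=env.state(); return np.array(s["eef_pos"]),R.from_euler("xyz",s["tcp_rot"])
def go(P,yaw,pitch=0):
    "tool-frame shift (units of 250) if turn first done; print deltas"
    p,r=cur(); t=R.from_euler("xyz",[np.pi,0,np.radians(yaw)])
    d=r.inv().apply(np.array(P)-p); rv=(r.inv()*t).as_rotvec()
    print("shift mm(tool)",d.round(1),"units",(d/250).round(4),"turn deg",np.degrees(rv).round(2),"units",(rv/np.pi).round(4),"| tool-shift in target frame",t.inv().apply(np.array(P)-p).round(1))
E
python3 - <<'E'
from h import *
p=env.read_camera("wrist"); q,r=cur()
print(r.inv().apply(p["pose"][:3,3]-q).round(1),(r.inv()*R.from_matrix(p["pose"][:3,:3])).as_matrix().round(3).tolist(),p["camera_matrix"].round(1).tolist(),p["k1"])
go([450,190,330],206)
go([450,190,330],116)
E
```

```text
[  75.    -0.6 -184.3] [[0.001, 0.964, 0.268], [1.0, -0.001, 0.002], [0.002, 0.268, -0.964]] [[344.8, 0.0, 254.3], [0.0, 344.8, 186.6], [0.0, 0.0, 1.0]] -0.04063587928156478
shift mm(tool) [-353.3 -287.7 -129.5] units [-1.4133 -1.1507 -0.5178] turn deg [ 1.000e-02  0.000e+00 -4.679e+01] units [ 0.      0.     -0.2599] | tool-shift in target frame [ -32.3 -454.5 -129.4]
shift mm(tool) [-353.3 -287.7 -129.5] units [-1.4133 -1.1507 -0.5178] turn deg [ 1.000e-02 -0.000e+00  4.321e+01] units [ 0.     -0.      0.2401] | tool-shift in target frame [-454.5   32.3 -129.4]
```

Call:
drive_tool(rows=[[[0,0,-0.104,0,0,-0.052,1],[0,0,-0.104,0,0,-0.052,1],[0,0,-0.104,0,0,-0.052,1],[0,0,-0.104,0,0,-0.052,1],[0,0,-0.104,0,0,-0.052,1]]])

```text
t: 2.08
eef_pos: [221.8, 584.2, 331.5]
tcp_rot: [3.142, 0.0, -2.682]
ft_force: [0.4, 0.4, -0.1]
opening: 0.997
grip_force: 0.0
```

Call:
drive_tool(rows=[[[-0.016,-0.22,0,0,0,0,1],[-0.016,-0.22,0,0,0,0,1],[-0.016,-0.22,0,0,0,0,0.5],[-0.016,-0.22,0,0,0,0,0],[-0.016,-0.22,0,0,0,0,0]]])

```text
t: 2.7
eef_pos: [361.0, 344.4, 330.7]
tcp_rot: [3.142, 0.001, -2.687]
ft_force: [0.2, -0.7, 0.0]
opening: 0.742
grip_force: 0.0
```

Call:
drive_tool(rows=[[[-0.016,-0.22,0,0,0,0,0],[-0.016,-0.22,0,0,0,0,0],[-0.016,-0.22,0,0,0,0,0],[0,0,0,0,0,0,0],[0,0,0,0,0,0,0]]])

```text
t: 3.32
eef_pos: [443.3, 203.1, 330.6]
tcp_rot: [3.141, 0.0, -2.688]
ft_force: [0.3, 0.7, 0.9]
opening: 0.213
grip_force: 0.0
```

```bash
python3 - <<'E'
from h import *
p=env.read_camera("wrist"); cv2.imwrite("pics/w1.png",p["color"])
for n in("dock","dock_mouth","treadle_pad","treadle_hinge","pack","empty_dock"):
    print(n,[(round(r["score"],2),w(p,r["at"]).round(1).tolist(),px(p,w(p,r["at"])).round().tolist()) for r in env.place_of(n,p)[:3]])
np.save("w1.npy",{k:p[k] for k in("pose","camera_matrix","k1")},allow_pickle=True)
print(cur()[0],cur()[1].as_euler("xyz",True),env.state()["t"])
E
```

```text
dock [(0.61, [536.6, 228.8, 1.9], [244.0, 204.0])]
dock_mouth []
treadle_pad [(0.91, [437.4, 182.2, 69.4], [243.0, 140.0])]
treadle_hinge []
pack [(0.81, [448.8, -4.3, -1.1], [125.0, 85.0]), (0.56, [541.1, 231.0, 24.5], [243.0, 212.0])]
empty_dock [(0.74, [687.3, 307.2, 1.4], [247.0, 299.0])]
[443.19539693 203.58333233 330.59130971] [ 1.79995867e+02  9.82217357e-03 -1.53915083e+02] 3.675
```

View pics/w1.png

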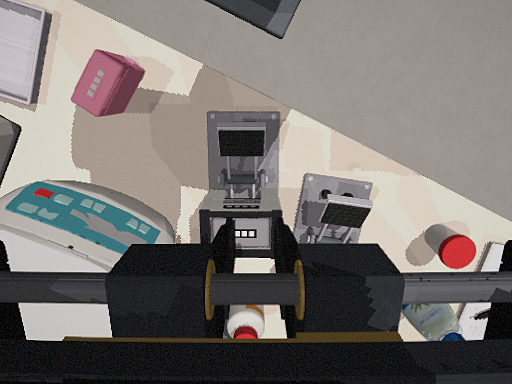

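The loaded dock is centred, with its grey cap in the well at (243,233), its pad at (242,142) and its plate at x 208–279. The empty dock is to the right at (335,215), and the pink pack is at (107,85).

```bash
python3 - <<'E'
from h import *
p=env.read_camera("wrist"); 
a=p["color"]; c=cv2.resize(a[100:260,190:310],(600,800),interpolation=cv2.INTER_CUBIC)[:600]
cv2.imwrite("pics/w1c.png",c)
q=[atz(p,u,v,5) for u,v in((208,112),(279,112),(279,190),(207,190))]
print([x.round(1).tolist() for x in q])
for i,j in((0,1),(2,1),(3,0)):
    d=q[i]-q[j]; print(np.degrees(np.arctan2(d[1],d[0])),np.linalg.norm(d))
E
```

```text
[[431.1, 121.6, 5.0], [385.7, 214.1, 5.0], [490.4, 267.9, 5.0], [539.3, 168.4, 5.0]]
-63.897223948217885 103.03040179750064
27.19290132713652 117.71044035603015
23.393859110692546 117.90993311967856
```

View pics/w1c.png

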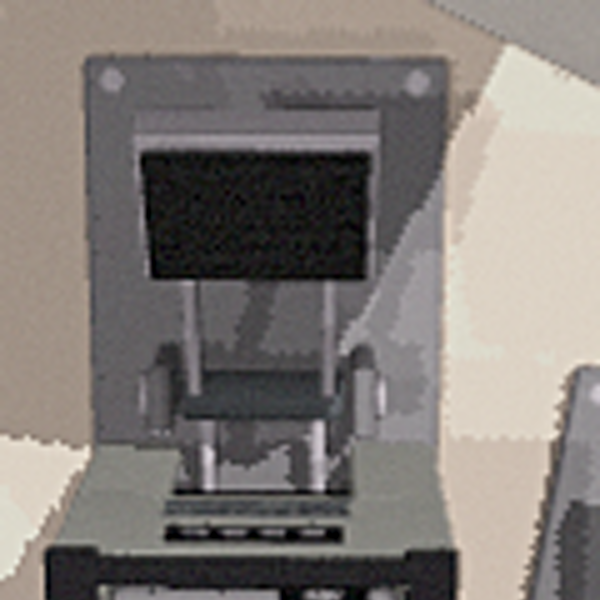

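```bash
python3 - <<'E'
from h import *
p=env.read_camera("wrist"); print(atz(p,241.6,143,73).round(1))
go([445.5,184.4,115],206)
E
```

```text
[440.5 182.7  73. ]
shift mm(tool) [  6.4 -18.  215.6] units [ 0.0255 -0.072   0.8622] turn deg [0.   0.01 0.06] units [0.     0.     0.0003] | tool-shift in target frame [  6.3 -18.  215.6]
```

Call:
drive_tool(rows=[[[0.012,-0.036,0.2,0,0,0,0],[0.013,-0.036,0.2,0,0,0,0],[0,0,0.2,0,0,0,0],[0,0,0.18,0,0,0,0],[0,0,0.08,0,0,0,0]]])

```text
t: 4.4
eef_pos: [444.9, 183.9, 113.4]
tcp_rot: [3.141, -0.003, -2.688]
ft_force: [0.4, -0.1, 0.7]
opening: 0.002
grip_force: 0.0
```

Call:
drive_tool(rows=[[[0,0,0,0,0,0,0],[0,0,0.03,0,0,0,0],[0,0,0.03,0,0,0,0],[0,0,0,0,0,0,0]]])

```text
t: 4.9
eef_pos: [445.7, 184.0, 100.5]
tcp_rot: [3.142, -0.0, -2.688]
ft_force: [0.4, -0.7, -0.0]
opening: 0.003
grip_force: 0.0
```

```bash
python3 - <<'E'
from h import *
p=env.read_camera("wrist"); cv2.imwrite("pics/w2.png",p["color"])
print(env.state()["ft_force"],cur()[0])
E
```

```text
[-0.54454449  0.31674089  0.16103358] [445.83453765 184.0621689  100.66259877]
```

View pics/w2.png

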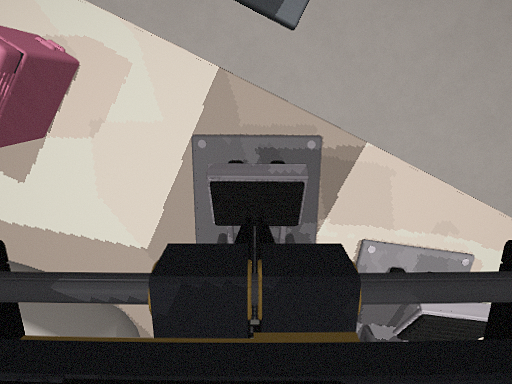

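The pad is at (257,203) and the closed tips are at about (254,222), centred across it. I'll check the fore-aft position numerically.

```bash
python3 - <<'E'
from h import *
p=env.read_camera("wrist"); q,r=cur()
for x in(-10,0,10): print(px(p,q+r.apply([x,0,19])).round())
O=np.array([539,230,0]); D=R.from_euler("z",26,degrees=True)
for P in((-107,0,73),(-107-20,-31,73+12),(-107-20,31,73+12),(-107+20,-31,73-12),(-145,51.5,5),(-145,-51.5,5)): print(P,px(p,O+D.apply(P)).round())
# pad rear/front edges seen: solve dock x
for u,v,z in((257,181,85),(257,226,61),(257,136,5),(193,136,5),(320,136,5)): print(D.inv().apply(atz(p,u,v,z)-O).round(1))
E
```

```text
[256. 232.]
[256. 217.]
[256. 202.]
(-107, 0, 73) [256. 207.]
(-127, -31, 85) [205. 182.]
(-127, 31, 85) [308. 182.]
(-87, -31, 61) [212. 229.]
(-145, 51.5, 5) [320. 136.]
(-145, -51.5, 5) [193. 136.]
[-127.7    0.3   85. ]
[-89.1   0.6  61. ]
[-144.6    0.8    5. ]
[-144.6  -51.1    5. ]
[-144.8   51.9    5. ]
```

Call:
drive_tool(rows=[[[0.012,0,0.036,0,0,0,0],[0.014,0,0.036,0,0,0,0],[0.012,0,0.036,0,0,0,0],[0.008,0,0.036,0,0,0,0],[0.004,0,0.036,0,0,0,0]]])

```text
t: 5.62
eef_pos: [434.5, 178.5, 55.1]
tcp_rot: [3.142, 0.0, -2.688]
ft_force: [-1.8, -0.4, 5.6]
opening: 0.002
grip_force: 2.6
```

Call:
drive_tool(rows=[[[0,0,0.012,0,0,0,0],[0,0,0.008,0,0,0,0],[0,0,0,0,0,0,0]]])

```text
t: 6.0
eef_pos: [434.6, 178.5, 50.4]
tcp_rot: [3.142, -0.0, -2.688]
ft_force: [-1.1, -0.2, 5.8]
opening: 0.004
grip_force: 2.6
```

Call:
drive_tool(rows=[[[0,0,0.008,0,0,0,0],[0,0,0.004,0,0,0,0],[0,0,0,0,0,0,0]]])

```text
t: 6.38
eef_pos: [434.5, 178.5, 47.5]
tcp_rot: [3.142, -0.0, -2.688]
ft_force: [-1.5, -1.3, 6.2]
opening: 0.002
grip_force: 2.7
```

```bash
python3 - <<'E'
from h import *
p=env.read_camera("wrist"); cv2.imwrite("pics/w3.png",p["color"])
t=env.read_camera("top")
c=cv2.resize(t["color"][180:250,150:250],(800,560),interpolation=cv2.INTER_CUBIC)
a=np.vstack([cv2.resize(p["color"][100:270,150:380],(540,400)),cv2.resize(t["color"][180:250,150:250],(540,200))[:200]])
cv2.imwrite("pics/w3.png",a)
E
```

```text
(no output)
```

View pics/w3.png

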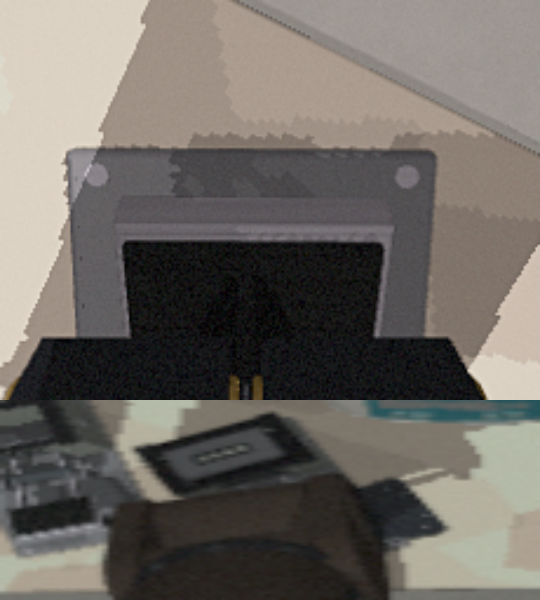

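The pad is nearly flat, but the force shows no stop yet, so I'll keep pressing in small steps.

Call:
drive_tool(rows=[[[0,0,0.01,0,0,0,0],[0,0,0.01,0,0,0,0],[0,0,0,0,0,0,0]]])

```text
t: 6.85
eef_pos: [434.4, 178.5, 42.3]
tcp_rot: [3.141, -0.0, -2.688]
ft_force: [-2.5, -0.9, 6.5]
opening: 0.006
grip_force: 2.9
```

Call:
drive_tool(rows=[[[0,0,0.01,0,0,0,0],[0,0,0,0,0,0,0]]])

```text
t: 7.1
eef_pos: [434.3, 178.4, 39.9]
tcp_rot: [3.142, -0.0, -2.687]
ft_force: [-1.9, -1.1, 7.0]
opening: 0.005
grip_force: 3.0
```

```bash
python3 - <<'E'
from h import *
p=env.read_camera("wrist"); q,r=cur(); print(env.nose_length)
a=p["color"][150:260,180:340].astype(float); a=np.clip(255*(a/255)**.45,0,255).astype(np.uint8)
cv2.imwrite("pics/w4.png",cv2.resize(a,(800,550),interpolation=cv2.INTER_CUBIC))
for x in(-10,0,10): print(px(p,q+r.apply([x,0,19])).round())
O=np.array([539,230,0]); D=R.from_euler("z",26,degrees=True)
print("tip dock",D.inv().apply(q-O).round(1)-[0,0,19])
H=np.array([-50,0,31.5])
for th in(0,.2,.4,.609):
    # treadle frame: at rest arm direction up by ~36 deg
    def P(s,y,n=6,th=th):
        a=np.radians(31)-th; return O+D.apply(H+np.array([-np.cos(a)*s-np.sin(a)*n*1,y,np.sin(a)*s-0+np.cos(a)*n]))
    print(th,[px(p,P(s,y)).round().tolist() for s,y in((47,-31),(93,-31),(93,31))], D.inv().apply(P(70,0)-O).round(1))
E
```

```text
19.0
[256. 231.]
[256. 217.]
[256. 201.]
tip dock [-116.7   -0.5   20.9]
0 [[199.0, 283.0], [186.0, 232.0], [328.0, 233.0]] [-113.1    0.    72.7]
0.2 [[201.0, 271.0], [192.0, 206.0], [322.0, 206.0]] [-118.     0.    60.6]
0.4 [[203.0, 262.0], [198.0, 189.0], [316.0, 189.0]] [-120.1   -0.    47.3]
0.609 [[205.0, 255.0], [203.0, 181.0], [310.0, 181.0]] [-119.4   -0.    32.7]
```

View pics/w4.png

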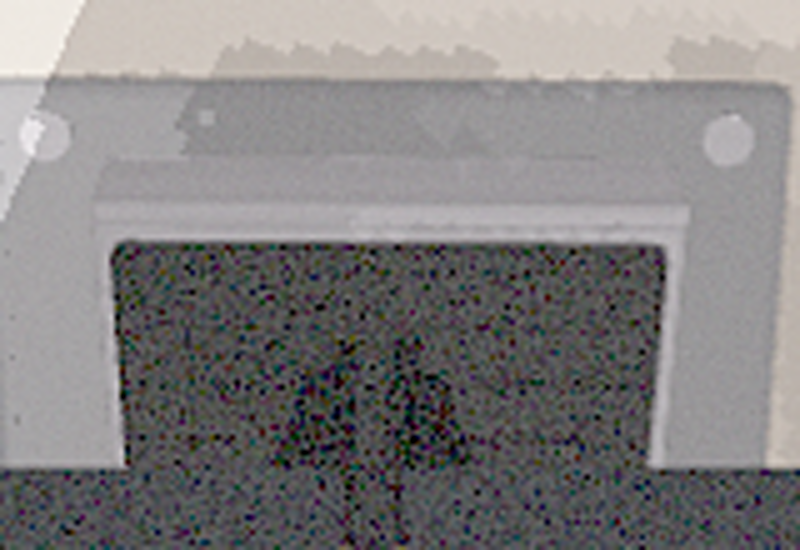

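Pad front edge spans px 199–318 at row 191. That fits a treadle angle of about 0.38 rad, so the shut tips reach less far than nominal. I'll keep going.

Call:
drive_tool(rows=[[[0.004,0,0.012,0,0,0,0],[0.004,0,0.012,0,0,0,0],[0,0,0,0,0,0,0]]])

```text
t: 7.52
eef_pos: [432.9, 177.7, 33.9]
tcp_rot: [3.142, 0.0, -2.688]
ft_force: [-0.7, -0.2, 6.0]
opening: 0.0
grip_force: 3.1
```

```bash
python3 - <<'E'
from h import *
p=env.read_camera("wrist"); q,r=cur(); print(q,env.state()["ft_force"])
a=p["color"][150:260,180:340].astype(float); a=np.clip(255*(a/255)**.45,0,255).astype(np.uint8)
g=cv2.cvtColor(p["color"],cv2.COLOR_BGR2GRAY).astype(int)
print("col",g[160:245:1,256].tolist()); print("row",g[225,185:330].tolist())
O=np.array([539,230,0]); D=R.from_euler("z",26,degrees=True); H=np.array([-50,0,31.5])
for th in(.3,.4,.5,.609):
    def P(s,y,n=6):
        a=np.radians(31)-th; return O+D.apply(H+np.array([-np.cos(a)*s-np.sin(a)*n,y,np.sin(a)*s+np.cos(a)*n]))
    print(th,px(p,P(93,-31)).round(),px(p,P(93,31)).round())
E
```

```text
[432.89497715 177.717457    33.99846232] [-1.47819113  0.19805392  6.0904876 ]
col [148, 153, 151, 120, 118, 121, 117, 120, 118, 123, 65, 55, 71, 72, 68, 76, 79, 75, 74, 72, 69, 70, 79, 78, 80, 81, 85, 79, 80, 84, 89, 106, 122, 121, 102, 92, 108, 114, 40, 19, 2, 33, 22, 6, 16, 20, 25, 24, 20, 23, 25, 3, 18, 0, 28, 14, 9, 22, 7, 17, 23, 2, 29, 9, 9, 19, 22, 20, 17, 14, 19, 18, 15, 11, 31, 23, 18, 23, 17, 16, 16, 17, 31, 24, 12]
row [96, 95, 97, 99, 94, 94, 102, 97, 99, 95, 92, 99, 96, 93, 91, 96, 105, 101, 83, 2, 27, 23, 28, 23, 15, 23, 30, 22, 27, 1, 15, 28, 24, 7, 30, 21, 18, 22, 20, 23, 20, 10, 26, 22, 33, 15, 8, 26, 16, 30, 10, 9, 30, 7, 22, 20, 26, 25, 7, 4, 6, 15, 0, 10, 20, 2, 5, 20, 15, 18, 22, 19, 6, 23, 13, 14, 0, 17, 17, 10, 0, 26, 15, 19, 29, 22, 24, 27, 20, 22, 28, 30, 10, 25, 33, 14, 4, 2, 21, 19, 7, 19, 16, 31, 10, 21, 25, 23, 21, 15, 28, 14, 1, 28, 16, 15, 19, 19, 20, 15, 6, 27, 13, 28, 22, 1, 56, 99, 113, 89, 76, 80, 78, 80, 86, 81, 75, 84, 84, 80, 80, 83, 78, 76, 86]
0.3 [193. 203.] [321. 203.]
0.4 [196. 195.] [318. 195.]
0.5 [199. 190.] [315. 190.]
0.609 [202. 186.] [312. 186.]
```

Call:
drive_tool(rows=[[[0,0,0.012,0,0,0,0],[0,0,0.012,0,0,0,0],[0,0,0,0,0,0,0]]])

```text
t: 7.95
eef_pos: [432.0, 177.3, 27.9]
tcp_rot: [3.141, -0.002, -2.687]
ft_force: [-4.5, -2.9, 10.0]
opening: -0.002
grip_force: 4.7
```

```bash
python3 - <<'E'
from h import *
p=env.read_camera("wrist"); q,r=cur(); print(q,env.state()["ft_force"],env.state()["moment"])
a=p["color"][130:290,160:360].astype(float); a=np.clip(255*(a/255)**.4,0,255).astype(np.uint8)
cv2.imwrite("pics/w5.png",cv2.resize(a,(750,600),interpolation=cv2.INTER_CUBIC))
O=np.array([539,230,0]); D=R.from_euler("z",26,degrees=True); H=np.array([-50,0,31.5])
for th in(.3,.4,.5,.609):
    def P(s,y,n=6):
        a=np.radians(31)-th; return O+D.apply(H+np.array([-np.cos(a)*s-np.sin(a)*n,y,np.sin(a)*s+np.cos(a)*n]))
    print(th,px(p,P(93,-31)).round(),px(p,P(93,31)).round())
t=env.read_camera("top")
for n in("pack","dock_mouth","treadle_pad"): print(n,[(round(r["score"],2),w(t,r["at"]).round().tolist()) for r in env.place_of(n,t)[:3]], [(round(r["score"],2),w(t,r["at"]).round().tolist()) for r in env.search_frame(n,t)[:3]])
E
```

```text
[432.00746052 177.36345938  27.98631088] [-3.29417019 -3.72725879 10.66404923] [-0.5953109  0.8360037  0.040062 ]
0.3 [191. 209.] [323. 209.]
0.4 [194. 201.] [320. 201.]
0.5 [197. 195.] [316. 195.]
0.609 [200. 191.] [313. 191.]
pack [(0.69, [455.0, -6.0, -4.0]), (0.62, [537.0, 224.0, 45.0])] [(0.67, [540.0, 227.0, 134.0]), (0.53, [450.0, -7.0, 89.0]), (0.3, [529.0, 213.0, 113.0])]
dock_mouth [(0.8, [542.0, 231.0, 112.0])] [(0.66, [528.0, 212.0, 111.0]), (0.42, [474.0, -222.0, 5.0])]
treadle_pad [] []
```

View pics/w5.png

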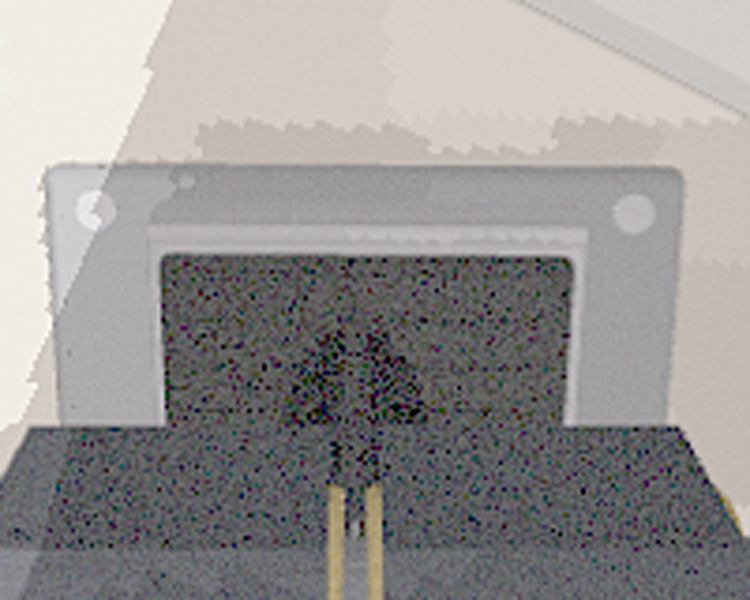

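Front edge spans px 200–316 at row 191, so the treadle is at about 0.55 rad. The pack has already risen, with its top at z ≈ 134. A little more is needed.

Call:
drive_tool(rows=[[[0,0,0.012,0,0,0,0],[0,0,0.008,0,0,0,0],[0,0,0,0,0,0,0]]])

```text
t: 8.72
eef_pos: [431.7, 177.2, 22.8]
tcp_rot: [3.141, -0.002, -2.688]
ft_force: [-4.9, -4.1, 7.2]
opening: 0.002
grip_force: 3.9
```

Call:
drive_tool(rows=[[[0,0,0.012,0,0,0,0],[0,0,0,0,0,0,0]]])

```text
t: 8.98
eef_pos: [431.7, 177.3, 19.8]
tcp_rot: [3.141, -0.002, -2.688]
ft_force: [-4.8, -3.2, 7.9]
opening: 0.003
grip_force: 4.1
```

Call:
drive_tool(rows=[[[0,0,0.012,0,0,0,0],[0,0,0,0,0,0,0]]])

```text
t: 9.22
eef_pos: [431.8, 177.3, 18.6]
tcp_rot: [3.142, -0.001, -2.687]
ft_force: [-12.2, -7.2, 42.7]
opening: 0.004
grip_force: 21.6
```

Call:
drive_tool(rows=[[[0,0,0,0,0,0,0],[0,0,0,0,0,0,0],[0,0,-0.03,0,0,0,0],[0,0,-0.05,0,0,0,0],[0,0,-0.06,0,0,0,0]]])

```text
t: 9.85
eef_pos: [433.8, 178.0, 52.6]
tcp_rot: [-3.141, 0.002, -2.688]
ft_force: [2.3, 1.5, 2.1]
opening: 0.004
grip_force: 1.4
```

Call:
drive_tool(rows=[[[0,0,-0.08,0,0,0,0],[0,0,-0.1,0,0,0,0],[0,0,-0.15,0,0,0,0],[0,0,-0.2,0,0,0,0],[0,0,-0.2,0,0,0,0]]])

```text
t: 10.48
eef_pos: [432.5, 177.6, 236.1]
tcp_rot: [3.141, -0.0, -2.688]
ft_force: [-0.0, 0.1, 0.2]
opening: 0.004
grip_force: 0.0
```

Call:
drive_tool(rows=[[[0.06,0,-0.22,0,0,0,0.95],[0.06,0,-0.22,0,0,0,0.95],[0,0,0,0,0,0,0.95]]])

```text
t: 10.85
eef_pos: [406.2, 164.5, 348.1]
tcp_rot: [-3.14, 0.007, -2.688]
ft_force: [-0.2, 0.2, -0.9]
opening: 0.262
grip_force: 0.0
```

```bash
python3 - <<'E'
from h import *
p=env.read_camera("wrist"); print(cur()[0],env.state()["t"])
t=env.read_camera("top")
for c in(p,t):
  for n in("pack","dock_mouth","treadle_pad"): print(n,[(round(r["score"],2),w(c,r["at"]).round(1).tolist(),px(c,w(c,r["at"])).round().tolist()) for r in env.place_of(n,c)[:3]],"S",[(round(r["score"],2),w(c,r["at"]).round(1).tolist()) for r in env.search_frame(n,c)[:3]])
a=np.clip(255*(p["color"]/255.)**.7,0,255).astype(np.uint8)[60:340,140:400]
cv2.imwrite("pics/w6.png",cv2.resize(a,(556,600),interpolation=cv2.INTER_CUBIC))
E
```

```text
[405.85070589 164.49320961 345.78840478] 10.9
pack [(0.83, [535.2, 231.2, 53.7], [257.0, 242.0]), (0.63, [451.2, -5.7, 2.1], [142.0, 118.0])] S [(0.91, [445.0, -1.0, 91.6]), (0.56, [522.6, 224.3, 143.3])]
dock_mouth [] S [(0.91, [473.6, 200.0, 12.4])]
treadle_pad [(0.73, [441.4, 181.8, 74.4], [255.0, 177.0])] S [(0.6, [437.4, 189.1, 67.5]), (0.38, [431.6, 514.9, 45.6])]
pack [(0.66, [449.1, 532.3, 1.8], [117.0, 227.0]), (0.54, [541.3, 231.7, 50.3], [193.0, 200.0]), (0.52, [455.0, -4.9, -1.7], [259.0, 224.0])] S [(0.82, [540.7, 223.9, 140.4]), (0.59, [529.0, 199.8, 105.3])]
dock_mouth [(0.98, [542.7, 228.0, 114.3], [191.0, 198.0])] S [(0.55, [533.8, 202.0, 110.8])]
treadle_pad [] S [(0.36, [537.9, 225.9, 141.3])]
```

View pics/w6.png

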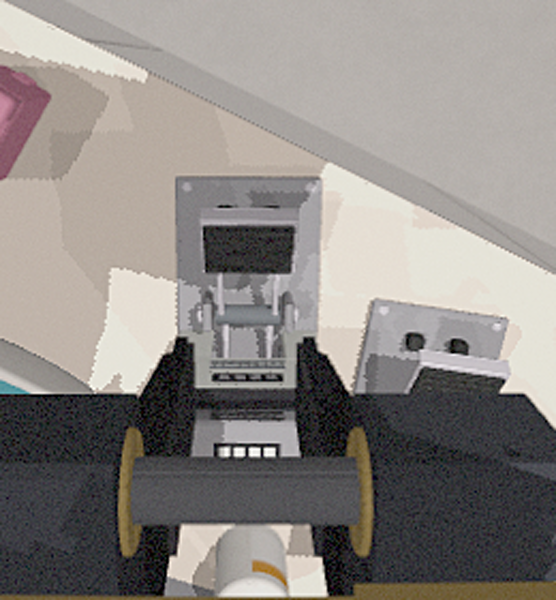

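The pack now stands raised (top at z ≈ 142 in two views) and the treadle is back up. Next I turn 90° and move above the pack.

```bash
python3 - <<'E'
from h import *
go([539,230,200],116)
E
```

```text
shift mm(tool) [-148.4    0.4  144.4] units [-0.5937  0.0017  0.5776] turn deg [-0.000e+00 -1.000e-02  9.001e+01] units [-0.000e+00 -1.000e-04  5.001e-01] | tool-shift in target frame [  0.5 148.4 144.4]
```

Call:
drive_tool(rows=[[[0,0,0,0,0,0.0556,0.8],[0,0,0,0,0,0.0556,0.8],[0,0,0,0,0,0.0556,0.8],[0,0,0,0,0,0.0556,0.8],[0,0,0,0,0,0.0556,0.8]]])

```text
t: 12.18
eef_pos: [405.8, 164.5, 344.5]
tcp_rot: [3.142, 0.0, 2.716]
ft_force: [0.2, 0.3, -0.1]
opening: 0.799
grip_force: 0.0
```

Call:
drive_tool(rows=[[[0,0,0,0,0,0.0556,0.8],[0,0,0,0,0,0.0556,0.8],[0,0,0,0,0,0.0556,0.8],[0,0,0,0,0,0.0556,0.8],[0,0,0,0,0,0,0.8]]])

```text
t: 12.8
eef_pos: [405.8, 164.5, 344.6]
tcp_rot: [3.141, -0.0, 2.025]
ft_force: [-0.3, -0.1, -0.2]
opening: 0.798
grip_force: 0.0
```

```bash
python3 - <<'E'
from h import *
go([539,230,200],116)
E
```

```text
shift mm(tool) [  0.5 148.4 144.6] units [0.0019 0.5936 0.5783] turn deg [ 0.01 -0.    0.01] units [ 0.     -0.      0.0001] | tool-shift in target frame [  0.5 148.4 144.6]
```

Call:
drive_tool(rows=[[[0.002,0.15,0.12,0,0,0,0.8],[0,0.15,0.12,0,0,0,0.8],[0,0.15,0.12,0,0,0,0.8],[0,0.144,0.12,0,0,0,0.8],[0,0,0.098,0,0,0,0.8]]])

```text
t: 13.42
eef_pos: [540.5, 230.6, 197.9]
tcp_rot: [-3.141, -0.0, 2.029]
ft_force: [0.1, -0.1, 0.4]
opening: 0.802
grip_force: 0.0
```

Call:
drive_tool(rows=[[[0,0,0,0,0,0,0.8],[0,0,0,0,0,0,0.8]]])

```text
t: 13.68
eef_pos: [539.4, 230.0, 201.2]
tcp_rot: [3.14, 0.0, 2.025]
ft_force: [-0.2, 0.4, 0.1]
opening: 0.801
grip_force: 0.0
```

```bash
python3 - <<'E'
from h import *
p=env.read_camera("wrist"); q,r=cur(); print(q,r.as_euler("xyz",True),env.state()["t"],env.state()["opening"])
for n in("pack",): print(n,[(round(r["score"],2),w(p,r["at"]).round(1).tolist()) for r in env.place_of(n,p)[:3]])
a=np.clip(255*(p["color"]/255.)**.5,0,255).astype(np.uint8)
cv2.imwrite("pics/w7.png",cv2.resize(a,(800,600),interpolation=cv2.INTER_CUBIC))
for y in(-38,38):
  for x in(-10,10): print("tip in",px(p,q+r.apply([x,y,19])).round(),"tcp",px(p,q+r.apply([x,y,0])).round())
O=np.array([539,230,0]); D=R.from_euler("z",26,degrees=True)
for x in(-20,20):
  for y in(-36,36): print("pack top",x,y,px(p,O+D.apply([x,y,142])).round())
E
```

```text
[539.4261986  229.97888596 201.46636851] [1.79886256e+02 1.43310085e-02 1.16017407e+02] 13.725 0.7996133090588144
pack [(0.69, [535.0, 226.8, 54.3])]
tip in [195. 229.] tcp [190. 242.]
tip in [194. 199.] tcp [188. 209.]
tip in [315. 229.] tcp [320. 242.]
tip in [317. 199.] tcp [322. 210.]
pack top -20 -36 [228. 240.]
pack top -20 36 [226. 147.]
pack top 20 -36 [280. 240.]
pack top 20 36 [283. 147.]
```

View pics/w7.png

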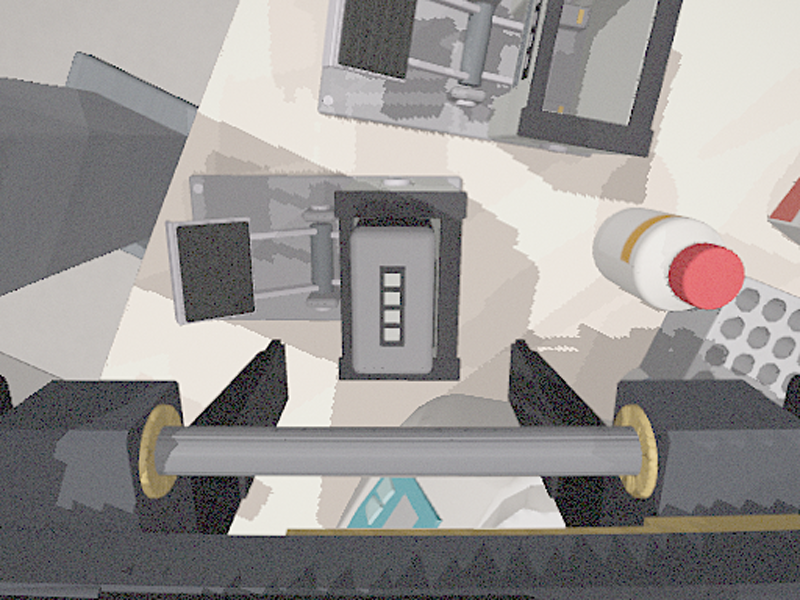

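Cap at px (225–278, 146–238) fits the model to about 2 mm, and the finger tips sit at (181,218) and (328,218). The tips are therefore about 14 mm behind the nominal TCP, as the press also showed. I'll go to TCP z ≈ 106 with a 2 mm correction along −y.

Call:
drive_tool(rows=[[[0,-0.008,0.08,0,0,0,0.8],[0,0,0.08,0,0,0,0.8],[0,0,0.08,0,0,0,0.8],[0,0,0.08,0,0,0,0.8],[0,0,0.06,0,0,0,0.8]]])

```text
t: 14.4
eef_pos: [537.6, 229.1, 105.3]
tcp_rot: [3.14, 0.0, 2.024]
ft_force: [-0.2, -0.4, 0.3]
opening: 0.798
grip_force: 0.0
```

Call:
drive_tool(rows=[[[0,0,0,0,0,0,0.6],[0,0,0,0,0,0,0.5],[0,0,0,0,0,0,0.46],[0,0,0,0,0,0,0.46]]])

```text
t: 14.9
eef_pos: [537.5, 229.1, 105.5]
tcp_rot: [3.141, 0.0, 2.024]
ft_force: [0.2, -0.7, 0.3]
opening: 0.475
grip_force: 0.0
```

```bash
python3 - <<'E'
from h import *
p=env.read_camera("wrist"); q,r=cur(); s=env.state(); print(q,s["t"],s["opening"],s["grip_force"],s["ft_force"])
a=np.clip(255*(p["color"]/255.)**.5,0,255).astype(np.uint8)[120:280,150:360]
cv2.imwrite("pics/w8.png",cv2.resize(a,(787,600),interpolation=cv2.INTER_CUBIC))
E
```

```text
[537.44755987 229.11614106 105.41103574] 14.95 0.4664378540882302 0.0 [ 0.98992282 -0.54093205  0.69158923]
```

View pics/w8.png

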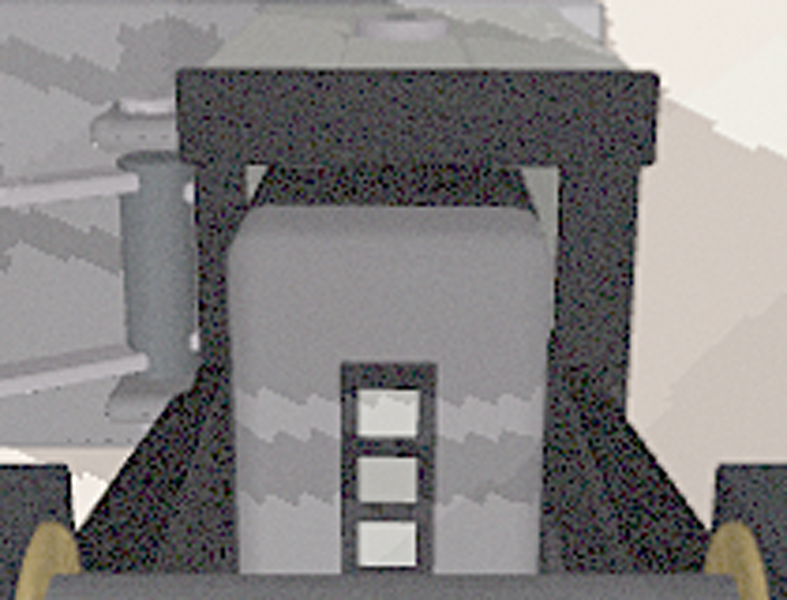

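The tips straddle the cap at crop x ≈ 225 and 555 with no contact force. Closing now.

Call:
drive_tool(rows=[[[0,0,0,0,0,0,0.3],[0,0,0,0,0,0,0.3],[0,0,0,0,0,0,0.1],[0,0,0,0,0,0,0.1]]])

```text
t: 15.45
eef_pos: [537.4, 229.1, 105.1]
tcp_rot: [3.141, -0.0, 2.024]
ft_force: [-0.2, -1.1, 1.2]
opening: 0.422
grip_force: 29.9
```

Call:
drive_tool(rows=[[[0,0,-0.01,0,0,0,0.1],[0,0,-0.01,0,0,0,0.1],[0,0,-0.02,0,0,0,0.1],[0,0,-0.02,0,0,0,0.1],[0,0,0,0,0,0,0.1]]])

```text
t: 16.08
eef_pos: [537.5, 229.2, 120.8]
tcp_rot: [3.141, 0.0, 2.024]
ft_force: [1.2, 0.3, -2.1]
opening: 0.421
grip_force: 29.9
```

Call:
drive_tool(rows=[[[0,0,-0.04,0,0,0,0.1],[0,0,-0.06,0,0,0,0.1],[0,0,-0.06,0,0,0,0.1],[0,0,-0.06,0,0,0,0.1],[0,0,-0.06,0,0,0,0.1]]])

```text
t: 16.7
eef_pos: [537.3, 229.0, 191.3]
tcp_rot: [3.141, 0.0, 2.024]
ft_force: [0.1, 0.1, -2.3]
opening: 0.417
grip_force: 29.9
```

Call:
drive_tool(rows=[[[0,0,-0.08,0,0,0,0.1],[0,0,-0.1,0,0,0,0.1],[0,0,-0.1,0,0,0,0.1],[0,0,0,0,0,0,0.1]]])

```text
t: 17.2
eef_pos: [537.8, 229.2, 262.0]
tcp_rot: [3.138, 0.0, 2.024]
ft_force: [-1.2, 0.5, -1.5]
opening: 0.418
grip_force: 29.9
```

```bash
python3 - <<'E'
from h import *
p=env.read_camera("wrist"); t=env.read_camera("top"); s=env.state(); print(s["t"],s["opening"],s["grip_force"],s["ft_force"])
for c in(p,t):
  for n in("pack","tray","spare_pack"): print(n,[(round(r["score"],2),w(c,r["at"]).round(1).tolist()) for r in env.place_of(n,c)[:3]])
a=t["color"][180:250,300:360]
g=cv2.cvtColor(t["color"],cv2.COLOR_BGR2GRAY)
a=np.clip(255*(a/255.)**.7,0,255).astype(np.uint8)
cv2.imwrite("pics/tr.png",cv2.resize(a,(514,600),interpolation=cv2.INTER_CUBIC))
# tray corners from the first crop (crop/2.5+(90,130)), rim z 24
for u,v in((494,180),(640,163),(655,243),(508,268)): print(atz(t,90+u/2.5,130+v/2.5,24).round(1))
go([445,200,250],180)
E
```

```text
17.3 0.4201053208149517 29.934987509041093 [-0.36220851 -0.10771259 -2.86910373]
pack [(0.61, [539.0, 230.9, 209.1]), (0.16, [494.4, 205.0, 32.0])]
tray []
spare_pack []
pack [(0.64, [449.0, -6.4, -0.4]), (0.46, [539.5, 228.9, 205.1]), (0.26, [443.5, 184.3, 70.2])]
tray [(0.89, [480.4, -231.1, -1.4]), (0.49, [441.0, 182.7, 72.2])]
spare_pack [(0.82, [487.1, -298.0, 7.6])]
[ 531.6 -113.7   24. ]
[ 553.  -332.2   24. ]
[ 433.8 -349.1   24. ]
[ 401.8 -130.7   24. ]
shift mm(tool) [ 14.3 -95.6   9.5] units [ 0.0571 -0.3823  0.0379] turn deg [-5.000e-02 -4.000e-02 -6.406e+01] units [-3.000e-04 -2.000e-04 -3.559e-01] | tool-shift in target frame [ 92.2 -29.    9.4]
```

The pack is out and held, foot ≈ TCP − 53. The tray is at (480,−231) with yaw ≈ 7°. I'll back out to the robot side, turn, then carry.

Call:
drive_tool(rows=[[[0,-0.06,0,0,0,0,0.1],[0,-0.12,0,0,0,0,0.1],[0,-0.12,0,0,0,0,0.1],[0,-0.08,0,0,0,0,0.1],[0,-0.02,0,0,0,0,0.1]]])

```text
t: 18.23
eef_pos: [446.1, 184.8, 260.4]
tcp_rot: [3.141, 0.0, 2.023]
ft_force: [-0.0, -0.4, -1.4]
opening: 0.418
grip_force: 29.9
```

Call:
drive_tool(rows=[[[0,0,0,0,0,-0.056,0.1],[0,0,0,0,0,-0.056,0.1],[0,0,0,0,0,-0.056,0.1],[0,0,0,0,0,-0.056,0.1],[0,0,0,0,0,-0.056,0.1]]])

```text
t: 18.85
eef_pos: [447.6, 185.4, 260.0]
tcp_rot: [3.141, 0.0, 2.909]
ft_force: [0.5, -0.6, -2.5]
opening: 0.417
grip_force: 29.9
```

Call:
drive_tool(rows=[[[0,0,0,0,0,-0.056,0.1],[0,0,0,0,0,-0.056,0.1],[0,0,0,0,0,0,0.1]]])

```text
t: 19.23
eef_pos: [447.6, 185.4, 260.0]
tcp_rot: [3.141, 0.0, -3.029]
ft_force: [0.2, 0.3, -1.7]
opening: 0.421
grip_force: 29.9
```

```bash
python3 - <<'E'
from h import *
s=env.state(); print(s["t"],s["opening"],s["joints"].round(2)); print(*cur()[0].round(1))
go([474,-181,262],187)
E
```

```text
19.225 0.42074896660826167 [ 0.26  0.23  1.81  0.    1.11 -1.43]
447.6 185.4 260.0
shift mm(tool) [  14.8 -367.    -2.1] units [ 0.0592 -1.4681 -0.0082] turn deg [ 0.01  0.01 -0.57] units [ 0.      0.0001 -0.0032] | tool-shift in target frame [  18.4 -366.9   -2. ]
```

Call:
drive_tool(rows=[[[0,-0.08,0,0,0,-0.003,0.1],[0,-0.16,0,0,0,0,0.1],[0,-0.18,0,0,0,0,0.1],[0,-0.18,0,0,0,0,0.1],[0,-0.18,0,0,0,0,0.1]]])

```text
t: 19.85
eef_pos: [471.3, -9.7, 260.1]
tcp_rot: [3.142, 0.001, -3.024]
ft_force: [0.8, 0.6, -1.0]
opening: 0.419
grip_force: 29.9
```

Call:
drive_tool(rows=[[[0.02,-0.18,0,0,0,0,0.1],[0.02,-0.18,0,0,0,0,0.1],[0.02,-0.18,0,0,0,0,0.1],[0,-0.1,0,0,0,0,0.1],[0,-0.048,0,0,0,0,0.1]]])

```text
t: 20.48
eef_pos: [477.4, -182.0, 259.8]
tcp_rot: [3.141, -0.0, -3.024]
ft_force: [-0.8, 0.2, -2.7]
opening: 0.418
grip_force: 29.9
```

Call:
drive_tool(rows=[[[0,0,0,0,0,0,0.1],[0,0,0,0,0,0,0.1]]])

```text
t: 20.72
eef_pos: [477.3, -179.9, 260.0]
tcp_rot: [3.141, -0.0, -3.019]
ft_force: [0.1, 0.4, -2.8]
opening: 0.416
grip_force: 29.9
```

```bash
python3 - <<'E'
from h import *
p=env.read_camera("wrist"); s=env.state(); print(s["t"],s["opening"],s["joints"].round(2)); print(*cur()[0].round(1))
for n in("tray","spare_pack","pack"): print(n,[(round(r["score"],2),w(p,r["at"]).round(1).tolist()) for r in env.place_of(n,p)[:3]])
cv2.imwrite("pics/w9.png",p["color"])
go([474,-181,262],187)
E
```

```text
20.775 0.42034718324765136 [-0.49  0.27  1.75  0.    1.12 -2.18]
477.3 -179.8 260.1
tray [(0.65, [480.4, -230.2, -0.0])]
spare_pack [(0.81, [485.2, -294.2, -1.8])]
pack [(0.92, [447.3, -2.4, -0.5]), (0.85, [477.5, -179.6, 205.1])]
shift mm(tool) [ 3.4 -0.5 -1.9] units [ 0.0137 -0.0018 -0.0075] turn deg [0.   0.01 0.08] units [0.     0.0001 0.0004] | tool-shift in target frame [ 3.4 -0.5 -1.9]
```

View pics/w9.png

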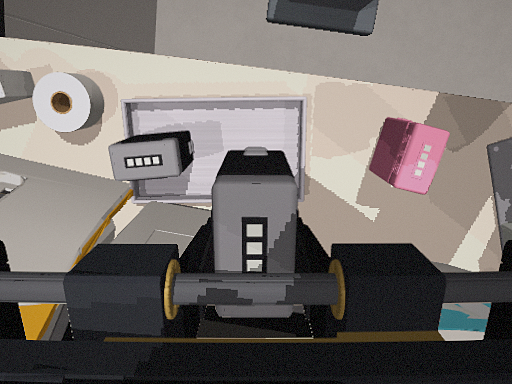

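The held pack at (255,240) is aligned with the tray (rim x 122–305, y 97–200), and the spare is at (150,155). Lowering.

Call:
drive_tool(rows=[[[0.014,0,0.1,0,0,0,0.1],[0,0,0.18,0,0,0,0.1],[0,0,0.18,0,0,0,0.1],[0,0,0.16,0,0,0,0.1],[0,0,0.1,0,0,0,0.1]]])

```text
t: 21.55
eef_pos: [473.5, -180.6, 78.4]
tcp_rot: [3.141, -0.001, -3.018]
ft_force: [-0.1, -0.2, -1.1]
opening: 0.42
grip_force: 29.9
```

Call:
drive_tool(rows=[[[0,0,0.03,0,0,0,0.1],[0,0,0.012,0,0,0,0.1],[0,0,0,0,0,0,0.1]]])

```text
t: 21.92
eef_pos: [474.3, -181.3, 70.3]
tcp_rot: [-3.141, 0.001, -3.019]
ft_force: [0.5, -0.8, -1.4]
opening: 0.418
grip_force: 29.9
```

Call:
drive_tool(rows=[[[0,0,0.016,0,0,0,0.1],[0,0,0.016,0,0,0,0.1],[0,0,0,0,0,0,0.1]]])

```text
t: 22.3
eef_pos: [473.8, -181.2, 61.4]
tcp_rot: [3.141, -0.0, -3.019]
ft_force: [-0.4, -0.5, -2.7]
opening: 0.416
grip_force: 29.9
```

Call:
drive_tool(rows=[[[0,0,0.008,0,0,0,0.1],[0,0,0,0,0,0,0.1]]])

```text
t: 22.55
eef_pos: [473.8, -181.2, 59.4]
tcp_rot: [3.141, -0.0, -3.019]
ft_force: [-0.4, -0.6, -2.5]
opening: 0.418
grip_force: 29.9
```

Call:
drive_tool(rows=[[[0,0,0.008,0,0,0,0.1],[0,0,0,0,0,0,0.1]]])

```text
t: 22.8
eef_pos: [473.8, -181.2, 57.4]
tcp_rot: [3.141, 0.0, -3.019]
ft_force: [0.9, -0.5, -1.5]
opening: 0.422
grip_force: 29.9
```

Call:
drive_tool(rows=[[[0,0,0.006,0,0,0,0.1],[0,0,0,0,0,0,0.1]]])

```text
t: 23.05
eef_pos: [473.8, -181.2, 57.0]
tcp_rot: [-3.141, 0.0, -3.019]
ft_force: [-3.7, 1.0, 13.2]
opening: 0.417
grip_force: 29.9
```

Call:
drive_tool(rows=[[[0,0,0.005,0,0,0,0.1],[0,0,0,0,0,0,0.1]]])

```text
t: 23.3
eef_pos: [473.7, -181.1, 56.6]
tcp_rot: [-3.141, 0.001, -3.019]
ft_force: [-7.7, 4.5, 29.0]
opening: 0.42
grip_force: 30.0
```

Floor contact at TCP 57. I'll unload, release and retreat.

Call:
drive_tool(rows=[[[0,0,-0.008,0,0,0,0.1],[0,0,0,0,0,0,0.46],[0,0,0,0,0,0,0.55],[0,0,0,0,0,0,0.65],[0,0,0,0,0,0,0.65]]])

```text
t: 23.92
eef_pos: [473.8, -181.2, 56.6]
tcp_rot: [3.141, -0.0, -3.019]
ft_force: [0.3, -0.3, 0.3]
opening: 0.641
grip_force: 0.0
```

Call:
drive_tool(rows=[[[0,0,-0.04,0,0,0,0.65],[0,0,-0.1,0,0,0,0.65],[0,0,-0.2,0,0,0,0.65],[0,0,-0.2,0,0,0,0.65],[0,0,-0.2,0,0,0,0.65]]])

```text
t: 24.55
eef_pos: [473.5, -181.0, 244.2]
tcp_rot: [-3.141, 0.001, -3.019]
ft_force: [1.1, -0.1, -0.4]
opening: 0.654
grip_force: 0.0
```

Call:
drive_tool(rows=[[[0.1,0,-0.1,0,0,0,0.65],[0,0,0,0,0,0,0.65],[0,0,0,0,0,0,0.65]]])

```text
t: 24.92
eef_pos: [449.1, -184.2, 266.3]
tcp_rot: [3.141, -0.0, -3.019]
ft_force: [-0.5, -0.4, -0.4]
opening: 0.649
grip_force: 0.0
```

```bash
python3 - <<'E'
from h import *
p=env.read_camera("wrist"); t=env.read_camera("top"); s=env.state(); print(s["t"],s["opening"],cur()[0],s["ft_force"])
for c in(p,t):
  for n in("spare_pack","treadle_pad"): print(n,[(round(r["score"],2),w(c,r["at"]).round(1).tolist()) for r in env.place_of(n,c)[:4]])
cv2.imwrite("pics/w10.png",np.vstack([p["color"],cv2.resize(t["color"][170:240,180:380],(512,180))]))
E
```

```text
25.025 0.6492261753626972 [ 449.15888759 -184.09014791  265.70453857] [ 0.04412168  0.22934826 -0.05533728]
spare_pack [(0.75, [484.7, -292.2, -0.1])]
treadle_pad []
spare_pack []
treadle_pad [(0.8, [440.3, 185.1, 74.0]), (0.47, [573.1, 379.5, -2.5])]
```

View pics/w10.png

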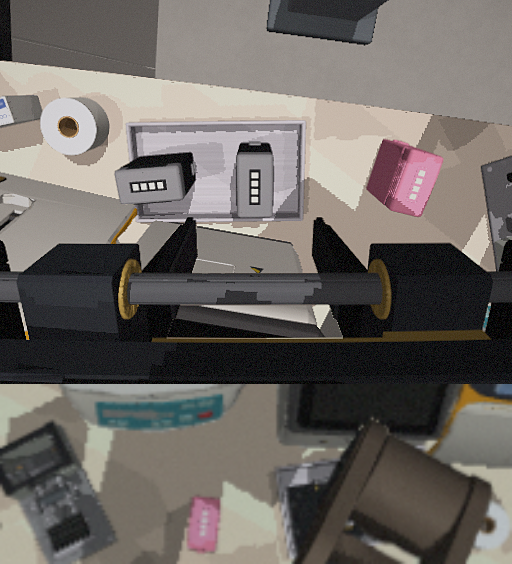

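The pack stands upright at (255,182) in the tray beside the spare at (155,180). The dock is empty with its treadle up, and the gripper is clear.

```bash
python3 -c "
from cell import env
print(env.job_done())"
```

```text
the job is handed in; nothing more can be done
None
```

The job is handed in: the pack was raised with the treadle, pulled out of the dock and now stands upright in the tray beside the spare, with the treadle back up; the hand-in call returned no verdict.

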